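# Hold the bread bin's lid at its stay arm

### The arm

A 7-joint arm with a two-finger parallel gripper is mounted at the origin on a cart in front of the work surface, level with it; the furniture and walls round the work are solid. World frame = base frame: x ahead of the robot, y to its left, z up, the work surface at z = 0. Lengths are in m, angles in rad, forces in N, time in s.
With the tool pointing down it reaches from about 0.4 to 0.875 m from the base axis. Payload 4.4 kg.
Tool frame: the origin (TCP) lies between the finger pads; the fingertips stand ahead of it and the grasp point (between the pads) lies 2 mm behind it (finger_overhang is the z of the fingertips in the tool frame, in m); z points along the fingers, y is the line along which they close (so a half turn about z gives the same grasp; the last joint's range is limited). The gripper opens to 85 mm and grips with 20 to 120 N. Pads are 22 mm wide; open, the fingers measure 114 mm over their backs; the gripper's body (76 mm by 85 mm) begins 54 mm behind the grasp point. The pads swing forward as they close: fully open they stand 13 mm farther back than shut.
Start: joints at [1.192, 0.628, 0.038, 1.517, -0.027, 0.996, -0.02], TCP at [0.2, -0.618, 0.218] pointing down, gripper open.
Joint ranges: [-3.06, 3.06], [-0.37, 2.12], [-1.25, 1.32], [0.18, 2.47], [-1.1, 4.24], [0.23, 1.98], [-2.94, 2.94]. Speed limits (rad/s): [2.57, 2.57, 3.14, 3.14, 3.14, 3.14, 3.14].

### API

Orientations are given as a unit quaternion [w, x, y, z].
In Python, from bench import * gives the robot as it stands.
- The arm moves only by the tool apply_moves, never from a script. Its argument "targets" is a list of rows, each an object with "hand": the finger opening in mm, from 0 to 85.4; "travel": the shift along the tool's x, y, z in mm, a list of three; "delta_rot": the turn, a rotation vector about the tool's x, y, z in rad, a list of three. A call has 1 to 12 rows; each row is the pose to reach, as a shift and turn from the pose commanded when the call began, along the tool's axes at that moment; what a row does not reach only later rows make up. A row lasts 1/12 s, in which the tool goes at most 41.7 mm and 7.16 degrees, less where a joint would pass 70% of its speed; a pose out of reach is approached as far as the arm can. A call with a gripper value outside its range is refused whole. The fingers move at their own pace and stop on an object; the grip force is fixed at half the most. Time passes only in rows, so rows that repeat a pose let the fingers close. It gives the time, the measured TCP pose, the force, the opening and the grip force at its end, in the units of the state.
- read_state(): the state, without advancing time (a new reading comes with each control period).
- grab_frame(name): name is "side" or "top" or "wrist"; returns a dict with "image" (480x640x3 uint8, blue, green, red), "z_map" (480x640 float32, m along the optical axis (not along the pixel's ray), 0 where there is no reading), "K" (3x3 intrinsics, pixels), "world_to_cam" (4x4, takes a point from world to camera coordinates); the wrist camera has in their place "hand_eye" (4x4, takes a point from camera to tool coordinates, whose origin is the TCP and whose axes are the flange's). Camera axes: x right, y up, looking along -z (the intrinsics and any distortion apply to the point x, -y, -z); pixel columns grow to the right and rows downward; lengths in m; the calibration is good to about 2 mm. A picture is of the moment at which its call begins: read the wrist's pose just before it.
- hand_in(): hands the job in; it is judged then, once.
Trained networks look in the newest picture that a camera, given by its name, has taken for a name from the list of things; names that differ only in an ending like _2 or _b are one class to them, and where a whole thing is asked for, a point or a joint stands for the part that bears it (a point fixed in the world has none). Each returns a list of dicts, best first, with "score" (0 to 1); they miss things now and then, are a little off and sometimes report something else, mostly with a low value. They report only what shows in the picture. A call takes as long as a camera call. They do not tell look-alikes from the thing itself.
- find_in(name, camera): "box" ([left, top, right, bottom] in pixels, round what is visible of it).
The state is a dict: "t": time; "qpos": joint angles; "dq": joint speeds; "effort": joint torques, N m; "tool_pos": TCP position; "tool_rot": TCP orientation; "contact_force": force on the tool from outside, world axes, zero at the start; "moment": the same for the moment, N m; "grip_width": finger opening in m; "grasp_force": force on a finger pad.
Only numpy, scipy, OpenCV 4.12 (cv2) and the standard library are available. Lean on these libraries where they do the work, as an engineer would, in place of code of your own. Each camera call takes 0.05 s, during which the arm holds its last target. There are 200 camera calls.

### The job

The lid of the wooden bread bin has come off its stay and I need it held up so that I can clip the stay back on. Take the mustard jar off the lid and stand it upright on the round cork coaster, then lift the lid until the lid lies in line with the dark steel stay arm that sticks up beside it (without shifting that arm), and finish while the gripper still holds the lid there: do not let go, it falls shut by itself. Leave the pepper mill and the salt shaker where they stand.

Things in the scene. Friction and masses are not known exactly. Their poses are not given: they have to be found in the camera images.
- bin: the wooden bread bin, fixed to the worktop: a box 190 mm deep (its x), 240 mm wide (its y), its shut lid's top 112 mm above the worktop. Origin: centre of its underside, on the worktop; its x axis points from the front (the side nearest the robot, with the knob) to the back (hinge side), y to its left, z up. The lid overhangs the front by 15 mm
- lid (a joint): angle of the bin's lid (rad): 0 shut and level, growing as its front edge is lifted, stop at 1.5. The lid is a 12 mm board 205 x 240 mm of 0.3 to 0.65 kg, hinged along the bin's back upper edge; it turns freely and falls shut at any angle when it is let go
- stay (a joint): angle of the stay arm (rad), same zero, axis and sense as the lid's: the lid is in line with the arm when both values are equal. Between 0.55 and 1.0; the arm has a stiff pivot and stays where it is. It is a 22 mm wide flat dark steel arm ending in a 32 mm ring, 146 mm long, that sticks up at the bin's left side (its +y), 132 mm from the bin's middle and 12 mm beside the lid
- lid_hinge (a point): middle of the lid's hinge line, 95 mm behind the bin's centre (bin x +95, y 0) and 106 mm above the worktop; the axis is the bin's y axis, and the point's x axis turns with the lid
- lid_knob (a point): centre of the steel knob on the lid: a roller 26 mm in diameter lying along the bin's y, 24 mm long, on a 12 mm thick neck. The centre is 28 mm above the lid's top face and 178 mm from the hinge line along the lid (34 mm from the hinge line square to the lid). Pinched on its two flat ends it can turn between the fingers as the lid swings
- stay_eye (a point): centre of the ring at the end of the stay arm, 130 mm from the hinge line; its x axis lies along the arm
- jar: glass mustard jar with a screw cap, 56 mm in diameter, 85 mm tall, 0.17 to 0.36 kg, standing on the lid at the start. Origin: centre of its underside
- coaster: round cork coaster, 110 mm in diameter, 6 mm thick, fixed on the worktop. Origin: centre of its underside
- mill: turned wooden pepper mill, 58 mm in diameter, 135 mm tall, loose on the worktop; to be left alone. Origin: centre of its underside
- salt: salt shaker, 44 mm in diameter, 90 mm tall, loose on the worktop; to be left alone. Origin: centre of its underside
Things that resemble listed ones, but are neither listed nor needed, are in the scene too. Leave any green look-alike of the jar alone.

How it is judged:
On the way, in this order (a step that is already met when the one before it is completed fails the run):
1. the jar stands upright on the coaster, let go (horizontal distance between jar and coaster below 0.045 m and height (world z) of jar below 0.012 m and angle between jar's own z axis and vertical below 0.1 rad and contact force between the fingers and jar below 0.1 N), for 0.2 s.
2. the lid is lifted into line with the stay arm (angle between the x axis of lid_hinge and the x axis of stay_eye, either way round below 0.07 rad), for 0.3 s.
At the end, for the whole second after the job is handed in: The gripper's fingers still hold the lid (more than 0.5 N on it, nothing else bearing it) at rest within 0.07 rad (4 degrees) of the stay arm's angle, and the jar stands upright on the coaster with its centre within 45 mm of the coaster's (angle between the x axis of lid_hinge and the x axis of stay_eye, either way round below 0.07 rad and velocity of joint lid between -0.05 and 0.05 rad/s and contact force between the fingers and lid above 0.5 N and contact force between each of jar, mill, salt and lid below 0.05 N and horizontal distance between jar and coaster below 0.045 m and height (world z) of jar below 0.012 m and angle between jar's own z axis and vertical below 0.1 rad and linear speed of jar below 0.02 m/s); the arm keeps its last pose, push and grip.
It fails at once if the stay arm is shifted (distance of stay_eye from where it was at the start of the episode above 0.006 m).
It fails at once if the jar is tipped over (angle between jar's own z axis and vertical above 0.7 rad).
It fails at once if the pepper mill or the salt shaker is pushed away or knocked over (distance of any of mill, salt from where it was at the start of the episode above 0.03 m or angle between any of mill, salt's own z axis and vertical above 0.5 rad).
It also fails if it takes over 58 s, if anything falls off the work surface, if the arm or the gripper's body presses on something with over 40 N, if the wrist force passes 120 N, or if a joint passes its speed limit or range.

## Working session

There is one attempt and no reset: what is moved stays moved. The work goes in short steps, Python scripts to look and compute and a tool call to move; the robot and the scene stay as the last step left them, time stands still between calls to the robot, and variables do not carry over. Pictures are saved under pics/ and viewed, at most 10 in all, crops included, and the job is handed in when it is done.

Besides the shell and the picture viewer there is one more tool, called after "Emit:" in YAML: its name, and indented under it one key for each argument. apply_moves: Moves the arm, as the interface text tells. Its arguments: {"type":"object","properties":{"targets":{"type":"array"}},"required":["targets"]}

```bash
ls; mkdir -p pics; python3 - <<'E'
from bench import *
import cv2,numpy as np,pickle
s=read_state(); print({k:np.round(v,3).tolist() for k,v in s.items()})
for c in ("top","side"):
    f=grab_frame(c); pickle.dump(f,open(f"pics/{c}0.pkl","wb")); cv2.imwrite(f"pics/{c}0.png",f["image"])
    for n in ("bin","jar","coaster","mill","salt","lid","lid_knob","stay_eye"):
        print(c,n,[(np.round(d["box"]).tolist(),round(d["score"],2)) for d in find_in(n,c)][:4])
E
```

```text
pics
{'t': 0.0, 'qpos': [1.192, 0.629, 0.038, 1.518, -0.027, 0.996, -0.02], 'dq': [0.0, 0.002, 0.0, -0.0, 0.001, 0.001, 0.002], 'effort': [0.0, -56.34, 1.226, -19.344, 0.011, 0.011, 0.0], 'tool_pos': [0.2, -0.618, 0.217], 'tool_rot': [-0.001, 0.988, 0.156, -0.0], 'contact_force': [0.004, -0.511, 0.473], 'moment': [0.034, 0.015, 0.002], 'grasp_force': 0.0, 'grip_width': 0.086}
top bin [([272.0, 196.0, 390.0, 297.0], 0.83)]
top jar [([286.0, 165.0, 303.0, 196.0], 0.97), ([297.0, 217.0, 320.0, 244.0], 0.88), ([240.0, 232.0, 264.0, 255.0], 0.6)]
top coaster [([442.0, 254.0, 477.0, 295.0], 0.85)]
top mill [([190.0, 253.0, 222.0, 279.0], 0.96), ([271.0, 217.0, 282.0, 261.0], 0.25)]
top salt [([437.0, 208.0, 456.0, 224.0], 0.53)]
top lid [([280.0, 198.0, 391.0, 297.0], 0.85)]
top lid_knob [([276.0, 199.0, 389.0, 297.0], 0.81)]
top stay_eye [([270.0, 213.0, 281.0, 259.0], 0.53)]
side bin [([286.0, 203.0, 398.0, 319.0], 0.55)]
side jar [([304.0, 330.0, 334.0, 368.0], 0.91), ([243.0, 267.0, 268.0, 303.0], 0.88), ([306.0, 242.0, 337.0, 279.0], 0.67)]
side coaster [([368.0, 154.0, 411.0, 180.0], 0.87), ([320.0, 146.0, 336.0, 176.0], 0.43)]
side mill [([319.0, 392.0, 350.0, 430.0], 0.69)]
side salt [([322.0, 142.0, 339.0, 176.0], 0.96)]
side lid [([297.0, 202.0, 398.0, 301.0], 0.7), ([290.0, 274.0, 353.0, 309.0], 0.63)]
side lid_knob [([297.0, 198.0, 398.0, 299.0], 0.98)]
side stay_eye [([290.0, 277.0, 353.0, 309.0], 0.97)]
```

```bash
python3 - <<'E'
import cv2,numpy as np
a=cv2.imread("pics/top0.png")[130:330,170:510]; b=cv2.imread("pics/side0.png")[120:450,200:450]
a=cv2.resize(a,None,fx=2.3,fy=2.3,interpolation=cv2.INTER_CUBIC); b=cv2.resize(b,None,fx=1.8,fy=1.8,interpolation=cv2.INTER_CUBIC)
cv2.imwrite("pics/a.png",a);cv2.imwrite("pics/b.png",b)
E
```

```text
(no output)
```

View pics/a.png

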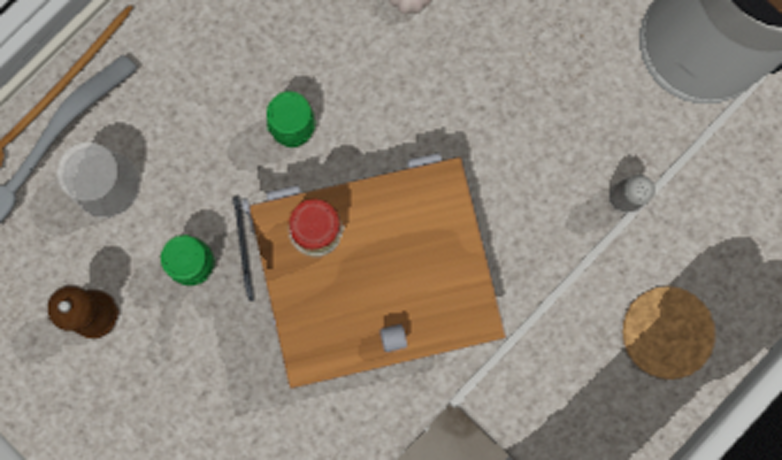

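View pics/b.png

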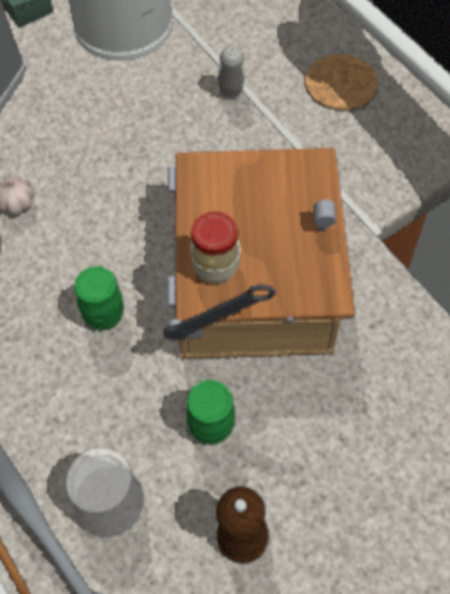

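The jar is the red-capped one on the lid, at top px (308,228). The two green ones, at (295,180) and (252,243), are look-alikes standing on the worktop. The coaster is at (460,274), the knob at (341,277) and the stay arm at (275,238). The enlarged crops confirm this, so next I'll work out positions.

```bash
cat > h.py <<'E'
import numpy as np,cv2,pickle
from scipy.spatial.transform import Rotation as R
def cloud(f,T=None):
    z=f["z_map"].astype(float);K=f["K"];v,u=np.mgrid[:z.shape[0],:z.shape[1]]
    P=np.stack([(u-K[0,2])/K[0,0]*z,-(v-K[1,2])/K[1,1]*z,-z,np.ones_like(z)],-1)
    if T is None: T=np.linalg.inv(f["world_to_cam"])
    W=(P@T.T)[...,:3]; W[z==0]=np.nan
    return W
def px(f,p):
    q=f["world_to_cam"]@np.append(p,1); q=q[:3]*[1,-1,-1]; u=f["K"]@q; return u[:2]/u[2]
def box(W,b):
    return W[b[1]:b[3]+1,b[0]:b[2]+1].reshape(-1,3)
def R_of(s): return R.from_quat(np.roll(s["tool_rot"],-1))
E
python3 - <<'E'
from h import *
for c in("top","side"):
    f=pickle.load(open(f"pics/{c}0.pkl","rb"));W=cloud(f);im=f["image"]
    print(c,"cam",np.linalg.inv(f["world_to_cam"])[:3,3].round(2),"K",f["K"][0,0])
    hsv=cv2.cvtColor(im,cv2.COLOR_BGR2HSV)
    def seg(b,zlo,zhi,m=None):
        P=box(W,b); k=(P[:,2]>zlo)&(P[:,2]<zhi)
        if m is not None:k&=box(np.repeat(m[...,None],3,2),b)[:,0]
        return P[k]
    B={"top":dict(jar=[295,215,322,246],co=[438,250,482,298],knob=[333,268,350,286],stay=[268,210,282,262],lid=[272,190,395,300],salt=[430,200,462,230],mill=[186,248,226,282]),
       "side":dict(jar=[302,235,340,282],co=[364,150,414,184],knob=[370,226,392,250],stay=[286,270,358,312],lid=[286,195,402,320],salt=[315,138,342,180],mill=[312,385,354,434])}[c]
    for n,lo,hi in(("jar",.19,.21),("knob",.14,.17),("co",.003,.012),("salt",.07,.11),("mill",.11,.15)):
        P=seg(B[n],lo,hi)
        if len(P):
            (cx,cy),r=cv2.minEnclosingCircle(P[:,:2].astype(np.float32)); print(n,len(P),P.mean(0).round(3),"circ",round(cx,3),round(cy,3),round(r,3))
    P=seg(B["lid"],.10,.122); r=cv2.minAreaRect(P[:,:2].astype(np.float32)); print("lid",P[:,2].mean().round(3),np.round(r[0],3),np.round(r[1],3),r[2],np.round(cv2.boxPoints(r),3).tolist())
    dark=(hsv[...,2]<90)
    P=seg(B["stay"],.09,.25,dark); i=np.argsort(P[:,2]);print("stay",len(P));print(P[i][::max(1,len(P)//14)].round(3))
E
```

```text
top cam [0.44 0.02 1.22] K 443.9057289628997
jar 379 [0.574 0.052 0.196] circ 0.574 0.052 0.026
knob 105 [ 0.458 -0.028  0.15 ] circ 0.458 -0.028 0.015
co 1134 [ 0.463 -0.359  0.006] circ 0.465 -0.356 0.079
salt 143 [ 0.621 -0.31   0.084] circ 0.623 -0.312 0.017
mill 311 [0.497 0.318 0.12 ] circ 0.498 0.32 0.025
lid 0.112 [ 0.536 -0.004] [0.216 0.254] 12.245549201965332 [[0.40400001406669617, 0.09700000286102295], [0.4569999873638153, -0.1509999930858612], [0.6690000295639038, -0.10499999672174454], [0.6150000095367432, 0.14300000667572021]]
stay 133
[[0.586 0.124 0.108]
 [0.598 0.133 0.114]
 [0.607 0.135 0.119]
 [0.604 0.137 0.125]
 [0.592 0.136 0.135]
 [0.576 0.13  0.144]
 [0.553 0.124 0.153]
 [0.562 0.128 0.162]
 [0.556 0.128 0.17 ]
 [0.543 0.126 0.18 ]
 [0.536 0.124 0.184]
 [0.526 0.118 0.193]
 [0.522 0.119 0.204]
 [0.508 0.117 0.207]
 [0.52  0.119 0.21 ]]
side cam [0.46 0.54 1.  ] K 484.4408802059748
jar 484 [0.57  0.058 0.195] circ 0.554 0.081 0.058
knob 134 [ 0.456 -0.023  0.148] circ 0.456 -0.024 0.016
co 690 [ 0.46  -0.354  0.005] circ 0.456 -0.35 0.071
salt 127 [ 0.619 -0.305  0.081] circ 0.619 -0.308 0.017
mill 586 [0.495 0.325 0.119] circ 0.495 0.324 0.025
lid 0.11 [ 0.534 -0.002] [0.218 0.259] 12.008221626281738 [[0.4000000059604645, 0.10199999809265137], [0.45399999618530273, -0.1509999930858612], [0.6679999828338623, -0.10599999874830246], [0.6140000224113464, 0.14800000190734863]]
stay 552
[[0.575 0.126 0.093]
 [0.588 0.141 0.106]
 [0.609 0.145 0.111]
 [0.606 0.141 0.117]
 [0.57  0.08  0.123]
 [0.575 0.137 0.13 ]
 [0.583 0.14  0.137]
 [0.577 0.136 0.144]
 [0.546 0.131 0.151]
 [0.553 0.132 0.159]
 [0.536 0.13  0.169]
 [0.532 0.129 0.177]
 [0.523 0.127 0.184]
 [0.498 0.121 0.193]
 [0.509 0.123 0.209]]
```

```bash
python3 - <<'E'
from h import *
import bench; print([n for n in dir(bench) if not n.startswith('_')], getattr(bench,'finger_overhang',None))
yaw=np.deg2rad(12.1);c,s=np.cos(yaw),np.sin(yaw)
hinge=np.array([.631,.011,.106]); Rb=np.array([[c,-s,0],[s,c,0],[0,0,1]])
for cam in("top","side"):
    f=pickle.load(open(f"pics/{cam}0.pkl","rb"));W=cloud(f)
    L=(W-hinge)@Rb
    V=cv2.cvtColor(f["image"],cv2.COLOR_BGR2HSV)[...,2]
    m=(np.abs(L[...,1]-.132)<.016)&(L[...,2]>.015)&(L[...,2]<.15)&(V<110)&(L[...,0]<0)&(L[...,0]>-.15)
    P=L[m];a=np.arctan2(P[:,2],-P[:,0]);r=np.hypot(P[:,0],P[:,2])
    vx=cv2.fitLine(P[:,[0,2]].astype(np.float32),cv2.DIST_HUBER,0,.01,.01).ravel()
    print(cam,m.sum(),"y",P[:,1].mean(),"ang med",np.median(a),"r>.06",np.median(a[r>.06]),"line",np.arctan2(vx[1],-vx[0]),vx[2:],"rmax",r.max())
    # lid edges check
    m=(np.abs(L[...,2]-.006)<.008)&(np.abs(L[...,0]+.1)<.13)&(np.abs(L[...,1])<.15)
    P=L[m];print("lid x",np.percentile(P[:,0],[1,99]).round(3),"y",np.percentile(P[:,1],[1,99]).round(3))
    if cam=="top":
        np.set_printoptions(linewidth=220)
        for x in np.arange(.1,.9,.08):
            print(round(x,2),[int(1000*np.nanmax(np.append(W[(abs(W[...,0]-x)<.04)&(abs(W[...,1]-y)<.04)][:,2],-.1))) for y in np.arange(-.7,.5,.08)])
E
```

```text
['MotionError', 'find_in', 'finger_overhang', 'grab_frame', 'hand_in', 'read_state'] 0.017
top 131 y 0.12912816802548088 ang med 0.8635840155030834 r>.06 0.8525121273116162 line -2.4074733 [-0.06336757  0.07282173] rmax 0.14560759583276964
lid x [-0.202  0.005] y [-0.119  0.117]
0.1 [16, 15, 16, 16, 16, 17, 13, 15, 343, 331, 18, 8, 10, 8, -42]
0.18 [16, 340, 350, 18, 17, 19, 18, 5, 4, 6, 9, 7, 12, 8, -9]
0.26 [16, 17, 17, 17, 19, 15, 6, -100, -100, 6, 7, 6, 7, 11, 8]
0.34 [16, 15, 16, 17, 14, 6, 6, 5, 8, 6, 8, 6, 6, 7, 10]
0.42 [16, 16, 18, 14, 11, 11, 7, 116, 155, 154, 117, 5, 11, 8, 9]
0.5 [15, 15, 13, 6, 12, 11, 7, 117, 156, 155, 211, 89, 118, 138, 7]
0.58 [1, 13, 6, 7, 658, 91, 6, 116, 117, 202, 200, 121, 90, 91, 38]
0.66 [7, 6, 6, 7, 747, 782, 7, 116, 117, 117, 115, 6, 93, 94, 89]
0.74 [6, 5, 6, 256, 265, 806, 746, 6, 9, 86, 89, 7, 40, 67, 110]
0.82 [-100, 5, 6, -100, 265, 6, 713, 628, 35, 6, 6, 7, 37, 111, 114]
side 400 y 0.1343074466004357 ang med 0.7946264385322277 r>.06 0.779636660738098 line -2.4375339 [-0.06800915  0.06746446] rmax 0.14614332831457008
lid x [-0.204  0.004] y [-0.115  0.126]
```

View pics/top0.png

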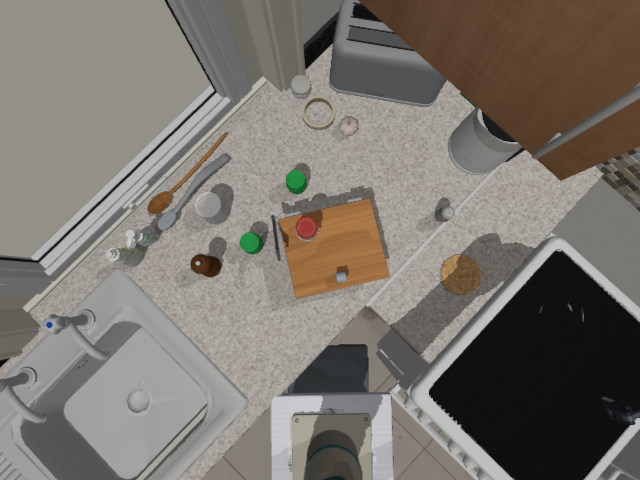

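The full top view shows the hob on the right, a wall cabinet at the upper right that stays above 0.63 m, and a kettle far from the coaster. The path is clear.

```bash
cat >> h.py <<'E'
def move(s,pos,yawdeg,pitch=0):
    """travel mm, delta_rot for tool pointing down with tool x at yawdeg (pitch about tool y)"""
    r0=R_of(s); a=np.deg2rad(yawdeg)
    r1=R.from_matrix(np.array([[np.cos(a),np.sin(a),0],[np.sin(a),-np.cos(a),0],[0,0,-1]]))*R.from_euler('y',pitch)
    return (1000*r0.inv().apply(np.array(pos)-s["tool_pos"])).round(1).tolist(),(r0.inv()*r1).as_rotvec().round(3).tolist()
E
python3 - <<'E'
from h import *; from bench import *
s=read_state(); print(R_of(s).as_matrix().round(3))
print(move(s,[.42,-.21,.30],102)); print(move(s,[.573,.053,.30],102))
f=pickle.load(open("pics/side0.pkl","rb"));V=cv2.cvtColor(f["image"],cv2.COLOR_BGR2HSV)
W=cloud(f);c,q=np.cos(.2112),np.sin(.2112);Rb=np.array([[c,-q,0],[q,c,0],[0,0,1]])
for hx,hy in((.631,.011),(.634,.011),(.628,.011)):
  h=np.array([hx,hy,.106]);L=(W-h)@Rb
  m=((np.abs(L[...,1]-.132)<.02)&(V[...,2]<110)&(np.hypot(L[...,0],L[...,2])<.16)&(L[...,2]>-.02))
  S=4;res=[]
  for th in np.arange(.55,1.0,.01):
    e=lambda r,w:px(f,h+Rb@np.array([-r*np.cos(th)-w*np.sin(th),.132,r*np.sin(th)-w*np.cos(th)]))
    g=np.zeros((480,640),np.uint8)
    ring=lambda R_:np.array([e(130+0*t+0,0) for t in [0]])
    pts=[e(r/1000,w/1000) for r,w in((0,-11),(0,11),(118,11),(118,-11))]
    cv2.fillPoly(g,[np.int32(np.array(pts)*16)],1,shift=4)
    for rad,val in((16,1),(8,0)):
        pts=[e((130+rad*np.cos(t))/1000,rad*np.sin(t)/1000) for t in np.linspace(0,6.28,24)]
        cv2.fillPoly(g,[np.int32(np.array(pts)*16)],val,shift=4)
    g=g>0;res.append(((g&m).sum()/(g|m).sum(),round(th,2)))
  print(hx,m.sum(),sorted(res)[-4:])
E
```

```text
[[ 0.951  0.308  0.   ]
 [ 0.308 -0.951 -0.   ]
 [ 0.     0.    -1.   ]]
([335.0, -321.0, -81.9], [0.0, -0.0, -1.467])
([561.5, -524.1, -81.9], [0.0, -0.0, -1.467])
0.631 722 [(np.float64(0.5321477428180574), np.float64(0.75)), (np.float64(0.5328859060402684), np.float64(0.76)), (np.float64(0.5410497981157469), np.float64(0.73)), (np.float64(0.5652173913043478), np.float64(0.74))]
0.634 719 [(np.float64(0.5370370370370371), np.float64(0.71)), (np.float64(0.5406824146981627), np.float64(0.7)), (np.float64(0.5427069645203679), np.float64(0.72)), (np.float64(0.5470198675496689), np.float64(0.73))]
0.628 727 [(np.float64(0.5289367429340511), np.float64(0.76)), (np.float64(0.5317139001349528), np.float64(0.77)), (np.float64(0.5381526104417671), np.float64(0.78)), (np.float64(0.544137022397892), np.float64(0.79))]
```

Emit:
apply_moves:
  targets:
    - {"hand": 85,"travel": [335,-321,-82],"delta_rot": [0,0,-1.467]}
    - {"hand": 85,"travel": [335,-321,-82],"delta_rot": [0,0,-1.467]}
    - {"hand": 85,"travel": [335,-321,-82],"delta_rot": [0,0,-1.467]}
    - {"hand": 85,"travel": [335,-321,-82],"delta_rot": [0,0,-1.467]}
    - {"hand": 85,"travel": [335,-321,-82],"delta_rot": [0,0,-1.467]}
    - {"hand": 85,"travel": [335,-321,-82],"delta_rot": [0,0,-1.467]}
    - {"hand": 85,"travel": [335,-321,-82],"delta_rot": [0,0,-1.467]}
    - {"hand": 85,"travel": [335,-321,-82],"delta_rot": [0,0,-1.467]}
    - {"hand": 85,"travel": [335,-321,-82],"delta_rot": [0,0,-1.467]}
    - {"hand": 85,"travel": [335,-321,-82],"delta_rot": [0,0,-1.467]}
    - {"hand": 85,"travel": [335,-321,-82],"delta_rot": [0,0,-1.467]}
    - {"hand": 85,"travel": [335,-321,-82],"delta_rot": [0,0,-1.467]}

```text
t: 1.9
tool_pos: [0.4237, -0.2036, 0.3019]
tool_rot: [0.001, 0.624, 0.781, 0.002]
contact_force: [0.9, -0.0, 0.1]
grip_width: 0.0851
grasp_force: 0.0
```

```bash
python3 - <<'E'
from h import *; from bench import *
s=read_state(); print(s["t"],s["qpos"].round(2) if hasattr(s["qpos"],'round') else s["qpos"],s["tool_pos"])
print(move(s,[.573,.053,.30],102))
E
```

```text
1.9 [ 0.73  0.29 -0.44  1.87  0.14  1.    0.45] [ 0.42365974 -0.20360973  0.30191995]
([217.2, 202.4, 3.0], [0.005, -0.0, 0.014])
```

Emit:
apply_moves:
  targets:
    - {"hand": 85,"travel": [217,202,3],"delta_rot": [0,0,0.01]}
    - {"hand": 85,"travel": [217,202,3],"delta_rot": [0,0,0.01]}
    - {"hand": 85,"travel": [217,202,3],"delta_rot": [0,0,0.01]}
    - {"hand": 85,"travel": [217,202,3],"delta_rot": [0,0,0.01]}
    - {"hand": 85,"travel": [217,202,3],"delta_rot": [0,0,0.01]}
    - {"hand": 85,"travel": [217,202,3],"delta_rot": [0,0,0.01]}
    - {"hand": 85,"travel": [217,202,3],"delta_rot": [0,0,0.01]}
    - {"hand": 85,"travel": [217,202,3],"delta_rot": [0,0,0.01]}
    - {"hand": 85,"travel": [217,202,3],"delta_rot": [0,0,0.01]}
    - {"hand": 85,"travel": [217,202,3],"delta_rot": [0,0,0.01]}
    - {"hand": 85,"travel": [217,202,3],"delta_rot": [0,0,0.01]}

```text
t: 2.82
tool_pos: [0.5721, 0.0422, 0.297]
tool_rot: [0.0, 0.634, 0.773, -0.001]
contact_force: [0.1, -0.3, -0.5]
grip_width: 0.085
grasp_force: 0.0
```

```bash
python3 - <<'E'
from h import *; from bench import *
s=read_state(); print(s["t"],np.round(s["qpos"],2),s["tool_pos"])
f=grab_frame("wrist"); cv2.imwrite("pics/w1.png",f["image"]); pickle.dump(f,open("pics/w1.pkl","wb"))
T=np.eye(4);T[:3,:3]=R_of(s).as_matrix();T[:3,3]=s["tool_pos"]
W=cloud(f,T@f["hand_eye"]); V=cv2.cvtColor(f["image"],cv2.COLOR_BGR2HSV)
m=(abs(W[...,2]-.196)<.008)&(abs(W[...,0]-.573)<.06)&(abs(W[...,1]-.053)<.05)
P=W[m]; print(m.sum(),P.mean(0) if m.any() else '',cv2.minEnclosingCircle(P[:,:2].astype(np.float32)) if m.any() else '')
print(move(s,[.573,.053,.158],102), f["hand_eye"].round(3))
E
```

```text
2.8167 [ 0.19  0.47 -0.48  1.62  0.24  1.11 -0.16] [0.57207399 0.04216627 0.29698498]
4040 [0.57260662 0.0539768  0.19688314] ((0.5728088021278381, 0.052719131112098694), 0.02597888372838497)
([10.6, 3.2, 139.0], [-0.001, 0.001, -0.013]) [[ 0.001  0.953  0.303  0.077]
 [ 1.    -0.001  0.001 -0.   ]
 [ 0.001  0.303 -0.953 -0.156]
 [ 0.     0.     0.     1.   ]]
```

View pics/w1.png

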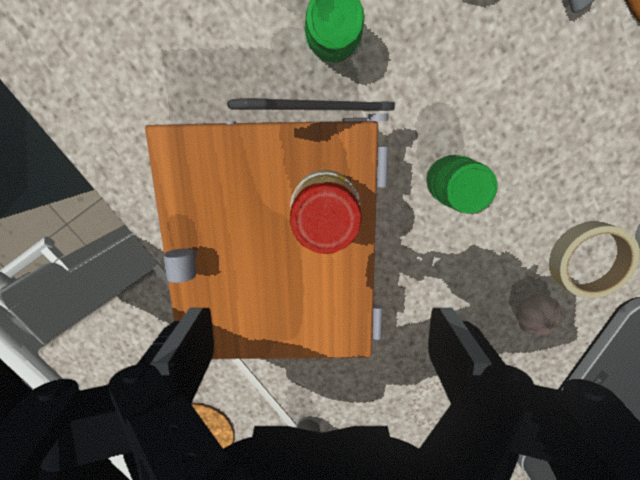

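The wrist view shows the red-capped jar at px (326,215), the knob at (180,265) and the stay arm at (310,104). The jar fix of (0.573, 0.053) is confirmed, so I'll descend.

Emit:
apply_moves:
  targets:
    - {"hand": 85,"travel": [0,0,0],"delta_rot": [0,0,0]}
    - {"hand": 85,"travel": [0,0,0],"delta_rot": [0,0,0]}

```text
t: 3.03
tool_pos: [0.5724, 0.0427, 0.2973]
tool_rot: [0.0, 0.634, 0.773, -0.0]
contact_force: [0.4, -0.3, -0.2]
grip_width: 0.0851
grasp_force: 0.0
```

```bash
python3 - <<'E'
from h import *; from bench import *
s=read_state(); print(s["t"],s["tool_pos"]);print(move(s,[.573,.053,.158],102))
E
```

```text
3.0333 [0.57235706 0.04274204 0.29733964]
([10.0, 2.6, 139.3], [0.0, 0.001, -0.013])
```

Emit:
apply_moves:
  targets:
    - {"hand": 85,"travel": [10,2.5,40],"delta_rot": [0,0,-0.013]}
    - {"hand": 85,"travel": [10,2.5,70],"delta_rot": [0,0,-0.013]}
    - {"hand": 85,"travel": [10,2.5,100],"delta_rot": [0,0,-0.013]}
    - {"hand": 85,"travel": [10,2.5,125],"delta_rot": [0,0,-0.013]}
    - {"hand": 85,"travel": [10,2.5,139],"delta_rot": [0,0,-0.013]}
    - {"hand": 85,"travel": [10,2.5,139],"delta_rot": [0,0,-0.013]}
    - {"hand": 50,"travel": [10,2.5,139],"delta_rot": [0,0,-0.013]}
    - {"hand": 50,"travel": [10,2.5,139],"delta_rot": [0,0,-0.013]}
    - {"hand": 50,"travel": [10,2.5,139],"delta_rot": [0,0,-0.013]}
    - {"hand": 50,"travel": [10,2.5,139],"delta_rot": [0,0,-0.013]}
    - {"hand": 50,"travel": [10,2.5,139],"delta_rot": [0,0,-0.013]}
    - {"hand": 50,"travel": [10,2.5,139],"delta_rot": [0,0,-0.013]}

```text
t: 4.03
tool_pos: [0.5741, 0.0547, 0.1599]
tool_rot: [0.001, 0.628, 0.778, 0.001]
contact_force: [-1.2, 0.0, 6.6]
grip_width: 0.0506
grasp_force: 27.6
```

Emit:
apply_moves:
  targets:
    - {"hand": 40,"travel": [0,0,0],"delta_rot": [0,0,0]}
    - {"hand": 40,"travel": [0,0,0],"delta_rot": [0,0,0]}
    - {"hand": 40,"travel": [0,0,0],"delta_rot": [0,0,0]}

```text
t: 4.28
tool_pos: [0.5742, 0.0546, 0.1601]
tool_rot: [0.001, 0.628, 0.778, 0.001]
contact_force: [-2.6, -0.3, 8.1]
grip_width: 0.0496
grasp_force: 60.5
```

```bash
python3 - <<'E'
from h import *; from bench import *
s=read_state(); print(s["t"],s["tool_pos"]);print(move(s,[.56,.03,.30],102),move(s,[.50,-.2,.30],90))
E
```

```text
4.2833 [0.57416395 0.05462498 0.16011128]
([-21.2, -18.6, -139.9], [0.003, 0.001, 0.002]) ([-233.4, -125.6, -140.1], [0.003, 0.0, 0.212])
```

Emit:
apply_moves:
  targets:
    - {"hand": 40,"travel": [0,0,-15],"delta_rot": [0,0,0]}
    - {"hand": 40,"travel": [0,0,-40],"delta_rot": [0,0,0]}
    - {"hand": 40,"travel": [0,0,-70],"delta_rot": [0,0,0]}
    - {"hand": 40,"travel": [0,0,-100],"delta_rot": [0,0,0]}
    - {"hand": 40,"travel": [-10,-6,-130],"delta_rot": [0,0,0.02]}
    - {"hand": 40,"travel": [-35,-19,-140],"delta_rot": [0,0,0.05]}
    - {"hand": 40,"travel": [-65,-35,-140],"delta_rot": [0,0,0.08]}
    - {"hand": 40,"travel": [-98,-53,-140],"delta_rot": [0,0,0.11]}
    - {"hand": 40,"travel": [-132,-71,-140],"delta_rot": [0,0,0.14]}
    - {"hand": 40,"travel": [-166,-90,-140],"delta_rot": [0,0,0.17]}
    - {"hand": 40,"travel": [-200,-108,-140],"delta_rot": [0,0,0.19]}
    - {"hand": 40,"travel": [-233,-126,-140],"delta_rot": [0,0,0.21]}

```text
t: 5.28
tool_pos: [0.4978, -0.2016, 0.2984]
tool_rot: [0.0, 0.707, 0.707, -0.0]
contact_force: [1.0, -1.1, -1.1]
grip_width: 0.0494
grasp_force: 62.7
```

```bash
python3 - <<'E'
from h import *; from bench import *
s=read_state(); print(s["t"],s["tool_pos"],s["grip_width"],np.round(s["qpos"],2));print(move(s,[.462,-.357,.20],70),move(s,[.462,-.357,.056],70))
E
```

```text
5.2833 [ 0.49778864 -0.20159412  0.29841552] 0.049422686393696555 [ 0.61  0.4  -0.4   1.72  0.18  1.06  0.15]
([-155.3, -35.9, 98.5], [0.0, 0.0, 0.35]) ([-155.3, -36.0, 242.5], [0.0, 0.0, 0.35])
```

Emit:
apply_moves:
  targets:
    - {"hand": 40,"travel": [-30,-7,10],"delta_rot": [0,0,0.07]}
    - {"hand": 40,"travel": [-62,-14,30],"delta_rot": [0,0,0.14]}
    - {"hand": 40,"travel": [-94,-22,50],"delta_rot": [0,0,0.21]}
    - {"hand": 40,"travel": [-125,-29,75],"delta_rot": [0,0,0.28]}
    - {"hand": 40,"travel": [-148,-34,92],"delta_rot": [0,0,0.33]}
    - {"hand": 40,"travel": [-155,-36,98],"delta_rot": [0,0,0.35]}
    - {"hand": 40,"travel": [-155,-36,98],"delta_rot": [0,0,0.35]}
    - {"hand": 40,"travel": [-155,-36,98],"delta_rot": [0,0,0.35]}

```text
t: 5.95
tool_pos: [0.4636, -0.3539, 0.2003]
tool_rot: [-0.0, 0.819, 0.574, 0.001]
contact_force: [-0.5, 0.7, -0.8]
grip_width: 0.0497
grasp_force: 62.7
```

```bash
python3 - <<'E'
from h import *; from bench import *
s=read_state(); print(s["t"],s["tool_pos"],s["grip_width"],s["contact_force"])
f=grab_frame("wrist"); T=np.eye(4);T[:3,:3]=R_of(s).as_matrix();T[:3,3]=s["tool_pos"]
W=cloud(f,T@f["hand_eye"]); H=cv2.cvtColor(f["image"],cv2.COLOR_BGR2HSV)
m=(H[...,1]>90)&(H[...,0]>8)&(H[...,0]<28)&(abs(W[...,2]-.006)<.01)&(np.hypot(W[...,0]-.462,W[...,1]+.357)<.09)
P=W[m];print(m.sum(),P.mean(0) if m.any() else '',P.min(0),P.max(0))
g=grab_frame("side");W=cloud(g);cv2.imwrite("pics/s1.png",cv2.resize(g["image"][60:300,230:480],None,fx=2.2,fy=2.2))
H=cv2.cvtColor(g["image"],cv2.COLOR_BGR2HSV)
m=(H[...,1]>90)&(H[...,0]>5)&(H[...,0]<28)&(abs(W[...,2]-.006)<.01)&(np.hypot(W[...,0]-.462,W[...,1]+.357)<.09)
P=W[m];print(m.sum(),P.mean(0) if m.any() else '',P.min(0),P.max(0))
print(move(s,[.462,-.357,.056],70))
E
```

```text
5.95 [ 0.46361099 -0.35388553  0.20027774] 0.049680879784623544 [-0.46863166  0.72473053 -0.78128091]
7671 [ 0.46624399 -0.34793191  0.00625191] [ 0.40693168 -0.40747524 -0.00101479] [ 0.51652554 -0.30510617  0.00916903]
957 [ 0.46056281 -0.35593276  0.00399432] [ 0.4068187  -0.41708783 -0.00381172] [ 0.51464242 -0.30074302  0.01087134]
([-3.7, -0.4, 144.3], [-0.0, -0.001, 0.002])
```

View pics/s1.png

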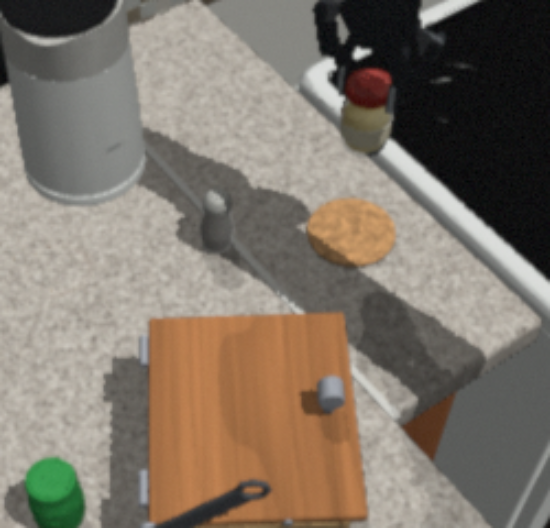

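The side view shows the jar held upright at px (367,110), above the empty coaster at (352,232). Lowering and releasing.

Emit:
apply_moves:
  targets:
    - {"hand": 40,"travel": [-4,0,35],"delta_rot": [0,0,0]}
    - {"hand": 40,"travel": [-4,0,70],"delta_rot": [0,0,0]}
    - {"hand": 40,"travel": [-4,0,100],"delta_rot": [0,0,0]}
    - {"hand": 40,"travel": [-4,0,125],"delta_rot": [0,0,0]}
    - {"hand": 40,"travel": [-4,0,138],"delta_rot": [0,0,0]}
    - {"hand": 40,"travel": [-4,0,143],"delta_rot": [0,0,0]}
    - {"hand": 40,"travel": [-4,0,145.5],"delta_rot": [0,0,0]}
    - {"hand": 40,"travel": [-4,0,145.5],"delta_rot": [0,0,0]}
    - {"hand": 40,"travel": [-4,0,145.5],"delta_rot": [0,0,0]}

```text
t: 6.8
tool_pos: [0.4632, -0.3588, 0.0562]
tool_rot: [0.001, 0.819, 0.574, 0.001]
contact_force: [0.1, -0.4, -2.4]
grip_width: 0.0499
grasp_force: 62.8
```

Emit:
apply_moves:
  targets:
    - {"hand": 40,"travel": [0,0,1.5],"delta_rot": [0,0,0]}
    - {"hand": 40,"travel": [0,0,2.5],"delta_rot": [0,0,0]}
    - {"hand": 40,"travel": [0,0,2.5],"delta_rot": [0,0,0]}

```text
t: 7.05
tool_pos: [0.4629, -0.3593, 0.0542]
tool_rot: [0.001, 0.819, 0.574, 0.0]
contact_force: [-1.1, 0.2, 6.7]
grip_width: 0.0495
grasp_force: 63.6
```

Contact, at +6.7 N upward, so I'll release and rise.

Emit:
apply_moves:
  targets:
    - {"hand": 65,"travel": [0,0,0],"delta_rot": [0,0,0]}
    - {"hand": 85,"travel": [0,0,0],"delta_rot": [0,0,0]}
    - {"hand": 85,"travel": [0,0,0],"delta_rot": [0,0,0]}
    - {"hand": 85,"travel": [0,0,0],"delta_rot": [0,0,0]}
    - {"hand": 85,"travel": [0,0,-20],"delta_rot": [0,0,0]}
    - {"hand": 85,"travel": [0,0,-55],"delta_rot": [0,0,0]}
    - {"hand": 85,"travel": [0,0,-95],"delta_rot": [0,0,0]}
    - {"hand": 85,"travel": [0,0,-135],"delta_rot": [0,0,0]}
    - {"hand": 85,"travel": [0,0,-175],"delta_rot": [0,0,0]}
    - {"hand": 85,"travel": [0,0,-205],"delta_rot": [0,0,0]}
    - {"hand": 85,"travel": [0,0,-205],"delta_rot": [0,0,0]}

```text
t: 7.97
tool_pos: [0.4654, -0.3607, 0.2642]
tool_rot: [0.006, 0.819, 0.574, 0.002]
contact_force: [1.6, -0.7, 0.2]
grip_width: 0.0851
grasp_force: 0.0
```

```bash
python3 - <<'E'
from h import *; from bench import *
s=read_state(); print(s["t"],s["tool_pos"],s["grip_width"],s["contact_force"],np.round(s["qpos"],2))
f=grab_frame("wrist"); T=np.eye(4);T[:3,:3]=R_of(s).as_matrix();T[:3,3]=s["tool_pos"]
W=cloud(f,T@f["hand_eye"]); H=cv2.cvtColor(f["image"],cv2.COLOR_BGR2HSV)
m=(abs(W[...,2]-.091)<.008)&(np.hypot(W[...,0]-.462,W[...,1]+.357)<.07)
P=W[m];print(m.sum(),P.mean(0) if m.any() else '',P[:,2].min(),P[:,2].max(),cv2.minEnclosingCircle(P[:,:2].astype(np.float32)) if m.any() else '')
cv2.imwrite("pics/w2.png",f["image"])
print(move(s,[.4575,-.026,.26],12.1), move(s,[.4575,-.026,.26],192.1))
E
```

```text
7.9667 [ 0.46541829 -0.36068804  0.26415108] 0.08510959479680158 [ 1.63203948 -0.72659718  0.15158067] [ 0.79  0.5  -0.28  1.64  0.16  1.01  0.11]
2493 [ 0.46146877 -0.35939216  0.09101239] 0.08308115549002193 0.09416397141227839 ((0.4610096514225006, -0.3604033589363098), 0.025893112644553185)
([311.9, -121.7, 1.6], [0.013, -0.003, 1.011]) ([311.9, -121.7, 1.6], [0.004, 0.015, -2.13])
```

The jar stands on the coaster at (0.461, −0.360). Next, over to the knob.

Emit:
apply_moves:
  targets:
    - {"hand": 85,"travel": [35,-13,0],"delta_rot": [0,0,0.11]}
    - {"hand": 85,"travel": [70,-27,0],"delta_rot": [0,0,0.22]}
    - {"hand": 85,"travel": [105,-41,0],"delta_rot": [0,0,0.33]}
    - {"hand": 85,"travel": [140,-55,0],"delta_rot": [0,0,0.44]}
    - {"hand": 85,"travel": [175,-68,0],"delta_rot": [0,0,0.55]}
    - {"hand": 85,"travel": [210,-82,0],"delta_rot": [0,0,0.66]}
    - {"hand": 85,"travel": [245,-96,0],"delta_rot": [0,0,0.77]}
    - {"hand": 85,"travel": [280,-109,0],"delta_rot": [0,0,0.88]}
    - {"hand": 70,"travel": [312,-122,0],"delta_rot": [0.013,-0.003,1.01]}
    - {"hand": 60,"travel": [312,-122,0],"delta_rot": [0.013,-0.003,1.01]}
    - {"hand": 60,"travel": [312,-122,0],"delta_rot": [0.013,-0.003,1.01]}
    - {"hand": 60,"travel": [312,-122,0],"delta_rot": [0.013,-0.003,1.01]}

```text
t: 9.02
tool_pos: [0.4529, -0.0243, 0.2562]
tool_rot: [-0.004, 0.994, 0.107, -0.006]
contact_force: [-0.2, -1.4, -0.3]
grip_width: 0.0599
grasp_force: 0.0
```

```bash
python3 - <<'E'
from h import *; from bench import *
s=read_state(); print(s["t"],s["tool_pos"],s["grip_width"],np.round(s["qpos"],2))
f=grab_frame("wrist"); T=np.eye(4);T[:3,:3]=R_of(s).as_matrix();T[:3,3]=s["tool_pos"]
W=cloud(f,T@f["hand_eye"]); cv2.imwrite("pics/w3.png",f["image"]);pickle.dump((f,W),open("pics/w3.pkl","wb"))
m=(abs(W[...,2]-.145)<.012)&(np.hypot(W[...,0]-.4575,W[...,1]+.026)<.04)
P=W[m];print(m.sum(),P.mean(0),cv2.minAreaRect(P[:,:2].astype(np.float32)),P[:,2].max())
m=(abs(W[...,2]-.112)<.006)&(np.hypot(W[...,0]-.53,W[...,1])<.2); P=W[m]
print("lid",m.sum(),P[:,2].mean(),cv2.minAreaRect(P[:,:2].astype(np.float32)))
print(move(s,[.4575,-.026,.140],12.1))
E
```

```text
9.0167 [ 0.45290934 -0.02430546  0.25621214] 0.0599130180823691 [ 0.09  0.31 -0.12  1.98  0.04  0.87 -1.41]
1147 [ 0.4596679  -0.02750288  0.14995526] ((0.45738309621810913, -0.028064334765076637), (0.026015695184469223, 0.02402365580201149), 12.588363647460938) 0.15472217667624105
lid 74649 0.11223438015788863 ((0.5179731845855713, -0.013332203030586243), (0.1795034557580948, 0.2432236224412918), 12.070733070373535)
([5.4, 3.7, 116.1], [-0.009, 0.011, 0.003])
```

View pics/w3.png

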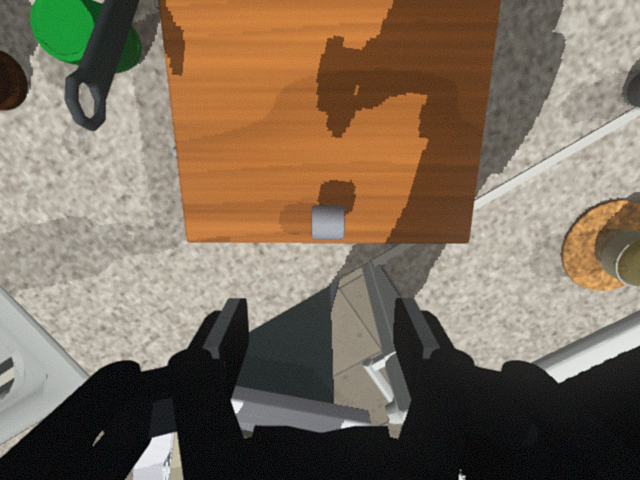

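The wrist view shows the knob at px (328,222), squarely aligned between the fingers, and the ring of the stay arm at (88,100), well to the left. I'll descend and pinch.

Emit:
apply_moves:
  targets:
    - {"hand": 60,"travel": [5,5,40],"delta_rot": [-0.009,0.011,0.003]}
    - {"hand": 55,"travel": [5,5,75],"delta_rot": [-0.009,0.011,0.003]}
    - {"hand": 50,"travel": [5,5,100],"delta_rot": [-0.009,0.011,0.003]}
    - {"hand": 45,"travel": [5,5,112],"delta_rot": [-0.009,0.011,0.003]}
    - {"hand": 45,"travel": [5,5,116],"delta_rot": [-0.009,0.011,0.003]}
    - {"hand": 45,"travel": [5,5,116],"delta_rot": [-0.009,0.011,0.003]}

```text
t: 9.57
tool_pos: [0.4575, -0.0281, 0.14]
tool_rot: [-0.0, 0.995, 0.104, -0.0]
contact_force: [-0.0, 0.0, -0.3]
grip_width: 0.0454
grasp_force: 0.0
```

```bash
python3 - <<'E'
from h import *; from bench import *
s=read_state(); print(s["t"],s["tool_pos"],s["grip_width"],s["contact_force"]);print(move(s,[.4575,-.0277,.140],12.1))
E
```

```text
9.5667 [ 0.4574883  -0.0281      0.13998737] 0.04539039444940224 [-0.00222467  0.0367469  -0.3448923 ]
([0.1, -0.4, -0.0], [-0.001, 0.0, -0.004])
```

Emit:
apply_moves:
  targets:
    - {"hand": 30,"travel": [0,0,0],"delta_rot": [0,0,0]}
    - {"hand": 20,"travel": [0,0,0],"delta_rot": [0,0,0]}
    - {"hand": 10,"travel": [0,0,0],"delta_rot": [0,0,0]}
    - {"hand": 10,"travel": [0,0,0],"delta_rot": [0,0,0]}
    - {"hand": 10,"travel": [0,0,0],"delta_rot": [0,0,0]}
    - {"hand": 10,"travel": [0,0,0],"delta_rot": [0,0,0]}

```text
t: 10.07
tool_pos: [0.4586, -0.0266, 0.1415]
tool_rot: [-0.0, 0.994, 0.105, 0.002]
contact_force: [0.5, -0.3, 0.4]
grip_width: 0.0102
grasp_force: 0.0
```

```bash
python3 - <<'E'
from h import *; from bench import *
s=read_state(); print(s["t"],s["tool_pos"],s["grip_width"],s["contact_force"])
r=np.hypot(.178,.034);a0=np.arctan2(.034,.178)
for t in np.arange(.05,.81,.05): print(round(t,2),[round(1000*(r*(np.cos(a0)-np.cos(a0+t))),1),round(-1000*r*(np.sin(a0+t)-np.sin(a0)),1)])
E
```

```text
10.0667 [ 0.45857036 -0.02662722  0.14145996] 0.010155939242169777 [ 0.49242475 -0.28683971  0.38179139]
0.05 [np.float64(1.9), np.float64(-8.9)]
0.1 [np.float64(4.3), np.float64(-17.6)]
0.15 [np.float64(7.1), np.float64(-26.2)]
0.2 [np.float64(10.3), np.float64(-34.7)]
0.25 [np.float64(13.9), np.float64(-43.0)]
0.3 [np.float64(18.0), np.float64(-51.1)]
0.35 [np.float64(22.5), np.float64(-59.0)]
0.4 [np.float64(27.3), np.float64(-66.6)]
0.45 [np.float64(32.5), np.float64(-74.0)]
0.5 [np.float64(38.1), np.float64(-81.2)]
0.55 [np.float64(44.0), np.float64(-88.0)]
0.6 [np.float64(50.3), np.float64(-94.6)]
0.65 [np.float64(56.9), np.float64(-100.8)]
0.7 [np.float64(63.8), np.float64(-106.7)]
0.75 [np.float64(70.9), np.float64(-112.2)]
0.8 [np.float64(78.4), np.float64(-117.4)]
```

```bash
python3 - <<'E'
from h import *; from bench import *
s=read_state(); f=grab_frame("wrist"); g=grab_frame("side"); t=grab_frame("top")
a=f["image"][200:480,140:520]
b=cv2.resize(g["image"][190:320,280:410],(380,380),interpolation=cv2.INTER_CUBIC); c=cv2.resize(t["image"][180:310,265:395],(380,380),interpolation=cv2.INTER_CUBIC)
im=np.zeros((580,780,3),np.uint8); im[:280,:380]=a; im[:380,390:770]=b; im[285:575,:380]=c[45:335]
cv2.imwrite("pics/m1.png",im)
E
```

```text
(no output)
```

View pics/m1.png

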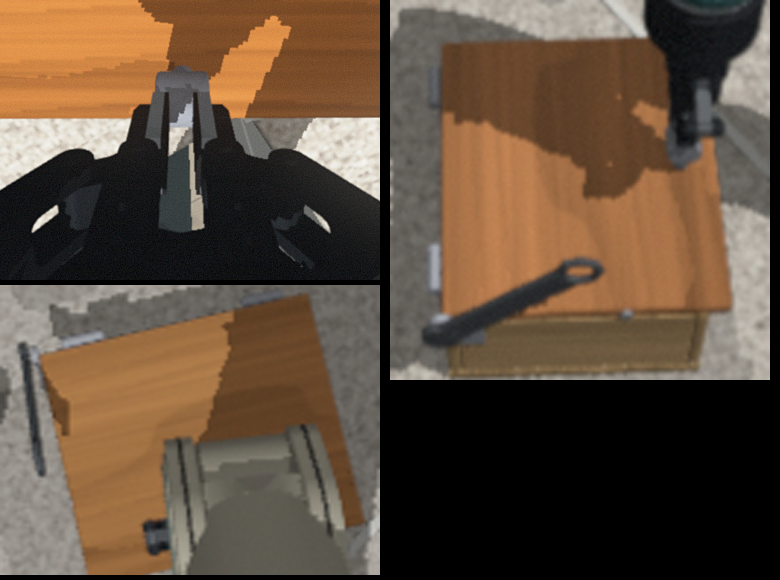

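The fingers closed in front of the knob, on the robot side, without touching it. The jar also read narrow (50 mm instead of 56), which suggests it was gripped off-centre. I'll measure where the fingers actually are in the tool frame from the wrist depth.

```bash
python3 - <<'E'
from h import *; from bench import *
s=read_state(); f=grab_frame("wrist"); print(s["t"],s["tool_pos"])
C=cloud(f,f["hand_eye"])*1000
v=cv2.cvtColor(f["image"],cv2.COLOR_BGR2HSV)[...,2]
for r in range(270,400,10):
    row=[(u,C[r,u].round(0).astype(int).tolist()) for u in (285,300,315,325,335,350) if np.isfinite(C[r,u,0])]
    print(r,row)
T=np.eye(4);T[:3,:3]=R_of(s).as_matrix();T[:3,3]=s["tool_pos"]
W=cloud(f,T@f["hand_eye"]);m=(abs(W[...,2]-.147)<.01)&(np.hypot(W[...,0]-.4575,W[...,1]+.026)<.03)&(v>90)
print("knob",m.sum(),W[m].mean(0))
he=np.linalg.inv(f["hand_eye"]);q=he@[0,0,0,1];q=f["K"]@(q[:3]*[1,-1,-1]);print("TCP px",q[:2]/q[2])
E
```

```text
10.2167 [ 0.45839269 -0.02662118  0.14117242]
270 [(285, [2, -18, 28]), (300, [1, -10, 29]), (315, [3, -2, 24]), (325, [4, 3, 22]), (335, [1, 8, 29]), (350, [1, 16, 30])]
280 [(285, [-4, -18, 28]), (300, [10, -8, -4]), (315, [10, -2, -4]), (325, [10, 3, -5]), (335, [10, 7, -5]), (350, [-4, 16, 27])]
290 [(285, [-11, -19, 30]), (300, [8, -8, -9]), (315, [8, -2, -9]), (325, [7, 3, -8]), (335, [7, 7, -8]), (350, [-10, 16, 28])]
300 [(285, [-16, -19, 28]), (300, [11, -7, -24]), (315, [4, -2, -11]), (325, [3, 3, -10]), (335, [11, 6, -26]), (350, [11, 12, -25])]
310 [(285, [7, -13, -25]), (300, [11, -7, -33]), (315, [0, -2, -12]), (325, [0, 2, -12]), (335, [11, 6, -33]), (350, [11, 11, -32])]
320 [(285, [7, -13, -33]), (300, [11, -7, -40]), (315, [-5, -2, -12]), (325, [-5, 3, -11]), (335, [11, 6, -40]), (350, [10, 11, -38])]
330 [(285, [7, -12, -39]), (300, [10, -6, -46]), (315, [-103, -4, 141]), (325, [-103, 5, 141]), (335, [9, 6, -43]), (350, [11, 10, -46])]
340 [(285, [12, -11, -54]), (300, [10, -6, -51]), (315, [-112, -4, 140]), (325, [-113, 5, 140]), (335, [5, 6, -43]), (350, [12, 10, -54])]
350 [(285, [12, -10, -59]), (300, [7, -6, -52]), (315, [-124, -4, 141]), (325, [-361, 10, 491]), (335, [2, 6, -45]), (350, [12, 9, -59])]
360 [(285, [12, -10, -64]), (300, [4, -6, -53]), (315, [-357, -10, 453]), (325, [-362, 9, 460]), (335, [-1, 6, -46]), (350, [12, 9, -64])]
370 [(285, [12, -9, -69]), (300, [1, -6, -54]), (315, [-356, -9, 421]), (325, [-360, 9, 427]), (335, [-5, 6, -46]), (350, [12, 9, -69])]
380 [(285, [16, -8, -79]), (300, [-3, -6, -54]), (315, [-357, -9, 395]), (325, [-358, 8, 396]), (335, [-7, 6, -48]), (350, [17, 8, -79])]
390 [(285, [17, -8, -83]), (300, [-5, -6, -56]), (315, [-355, -9, 367]), (325, [-359, 8, 372]), (335, [-907, 56, 1035]), (350, [16, 8, -81])]
knob 1202 [ 0.46294146 -0.02684472  0.14872135]
TCP px [319.27739057 296.92637062]
```

The wrist depth shows the fingertips ending about 21 mm *behind* the reported TCP, not 17 mm ahead. The fingers therefore closed above the knob, and the jar was gripped by its cap. The tool frame is off by about 40 mm along z. I'll open and measure the tip precisely before descending.

Emit:
apply_moves:
  targets:
    - {"hand": 45,"travel": [0,0,0],"delta_rot": [0,0,0]}
    - {"hand": 45,"travel": [0,0,0],"delta_rot": [0,0,0]}
    - {"hand": 45,"travel": [0,0,0],"delta_rot": [0,0,0]}
    - {"hand": 45,"travel": [0,0,0],"delta_rot": [0,0,0]}

```text
t: 10.6
tool_pos: [0.4583, -0.0267, 0.141]
tool_rot: [-0.0, 0.995, 0.105, 0.001]
contact_force: [0.4, 0.2, -0.2]
grip_width: 0.0447
grasp_force: 0.0
```

```bash
python3 - <<'E'
from h import *; from bench import *
s=read_state(); print(s["t"],s["tool_pos"],s["grip_width"])
f=grab_frame("wrist")
C=cloud(f,f["hand_eye"])*1000
m=(abs(C[...,0])<14)&(abs(abs(C[...,1])-27)<12)&(C[...,2]>-60)&(C[...,2]<10)
for sg in(-1,1):
    P=C[m&(np.sign(C[...,1])==sg)]; print(sg,len(P),"tip z",np.percentile(P[:,2],[90,97,99.5]).round(1)); Q=P[P[:,2]>np.percentile(P[:,2],80)]; print("x",Q[:,0].min(),Q[:,0].max(),"y",Q[:,1].min(),Q[:,1].max())
print(move(s,[.4575,-.0277,.101],12.1))
E
```

```text
10.6 [ 0.45830156 -0.0266764   0.14100558] 0.0447303527025348
-1 3111 tip z [-24.9 -20.3 -16.9]
x -11.465849892792464 11.535460084480128 y -35.43765774133313 -21.646191044146864
1 3072 tip z [-24.9 -20.2 -16.8]
x -11.28719529424281 11.572289836443609 y 22.81703456507829 36.852215803695856
([-1.1, 0.9, 40.0], [-0.001, -0.002, -0.001])
```

Emit:
apply_moves:
  targets:
    - {"hand": 45,"travel": [-1,0.5,15],"delta_rot": [0,0,0]}
    - {"hand": 45,"travel": [-1,0.5,28],"delta_rot": [0,0,0]}
    - {"hand": 45,"travel": [-1,0.5,35],"delta_rot": [0,0,0]}
    - {"hand": 45,"travel": [-1,0.5,35],"delta_rot": [0,0,0]}
    - {"hand": 25,"travel": [-1,0.5,35],"delta_rot": [0,0,0]}
    - {"hand": 15,"travel": [-1,0.5,35],"delta_rot": [0,0,0]}
    - {"hand": 10,"travel": [-1,0.5,35],"delta_rot": [0,0,0]}
    - {"hand": 10,"travel": [-1,0.5,35],"delta_rot": [0,0,0]}
    - {"hand": 10,"travel": [-1,0.5,35],"delta_rot": [0,0,0]}
    - {"hand": 10,"travel": [-1,0.5,35],"delta_rot": [0,0,0]}

```text
t: 11.48
tool_pos: [0.4579, -0.0274, 0.1065]
tool_rot: [-0.0, 0.994, 0.105, 0.002]
contact_force: [-0.6, -0.3, 4.3]
grip_width: 0.0231
grasp_force: 59.5
```

The knob is pinched at 23 mm with 60 N. Lifting along the arc.

Emit:
apply_moves:
  targets:
    - {"hand": 10,"travel": [1.9,0,-8.9],"delta_rot": [0,0,0]}
    - {"hand": 10,"travel": [4.3,0,-17.6],"delta_rot": [0,0,0]}
    - {"hand": 10,"travel": [7.1,0,-26.2],"delta_rot": [0,0,0]}
    - {"hand": 10,"travel": [10.3,0,-34.7],"delta_rot": [0,0,0]}
    - {"hand": 10,"travel": [13.9,0,-43],"delta_rot": [0,0,0]}
    - {"hand": 10,"travel": [18,0,-51.1],"delta_rot": [0,0,0]}
    - {"hand": 10,"travel": [22.5,0,-59],"delta_rot": [0,0,0]}
    - {"hand": 10,"travel": [27.3,0,-66.6],"delta_rot": [0,0,0]}
    - {"hand": 10,"travel": [32.5,0,-74],"delta_rot": [0,0,0]}
    - {"hand": 10,"travel": [38.1,0,-81.2],"delta_rot": [0,0,0]}
    - {"hand": 10,"travel": [38.1,0,-81.2],"delta_rot": [0,0,0]}

```text
t: 12.4
tool_pos: [0.4938, -0.0196, 0.1871]
tool_rot: [-0.0, 0.994, 0.105, -0.0]
contact_force: [-0.2, -1.1, -7.8]
grip_width: 0.023
grasp_force: 59.5
```

```bash
cat > ang.py <<'E'
from h import *; from bench import *
c,q=np.cos(.2112),np.sin(.2112);Rb=np.array([[c,-q,0],[q,c,0],[0,0,1]]);h=np.array([.6314,.0093,.106])
s=read_state();T=np.eye(4);T[:3,:3]=R_of(s).as_matrix();T[:3,3]=s["tool_pos"]
print(s["t"],s["tool_pos"],s["grip_width"],s["grasp_force"],s["contact_force"])
for cam in("wrist","side","top"):
    f=grab_frame(cam);W=cloud(f,T@f["hand_eye"] if cam=="wrist" else None);pickle.dump((f,W),open(f"pics/{cam}L.pkl","wb"))
    L=(W-h)@Rb;V=cv2.cvtColor(f["image"],cv2.COLOR_BGR2HSV)
    wood=(V[...,1]>110)&(V[...,0]<22)&(abs(L[...,1])<.118)&(L[...,0]<-.02)&(L[...,0]>-.2)&(L[...,2]>.01)
    dark=(V[...,1]<90)&(V[...,2]<110)&(abs(L[...,1]-.132)<.018)&(np.hypot(L[...,0],L[...,2])<.155)&(L[...,2]>.02)&(L[...,0]<0)
    for n,m in(("lid",wood),("arm",dark)):
        P=L[m]
        if len(P)<30: print(cam,n,len(P));continue
        l=cv2.fitLine(P[:,[0,2]].astype(np.float32),cv2.DIST_HUBER,0,.005,.01).ravel()
        print(cam,n,len(P),"slope ang",round(float(np.arctan2(-l[1]*np.sign(l[0]),abs(l[0]))),3),"ctr",l[2:].round(4),"polar",round(float(np.arctan2(l[3],-l[2])),3))
cv2.imwrite("pics/side_%d.png"%(s["t"]*100),cv2.resize(pickle.load(open("pics/sideL.pkl","rb"))[0]["image"][170:330,270:420],None,fx=3.6,fy=3.6,interpolation=cv2.INTER_CUBIC))
E
python3 ang.py
```

```text
12.4 [ 0.49380305 -0.01959563  0.18711671] 0.023040937869682337 59.4662743806839 [-0.21171901 -1.13233756 -7.80908979]
wrist lid 157323 slope ang 0.486 ctr [-0.0932  0.0562] polar 0.543
wrist arm 8423 slope ang 0.624 ctr [-0.0679  0.0642] polar 0.758
side lid 6358 slope ang 0.481 ctr [-0.0978  0.0559] polar 0.519
side arm 383 slope ang 0.698 ctr [-0.0583  0.0602] polar 0.802
top lid 2825 slope ang 0.479 ctr [-0.0977  0.0578] polar 0.534
top arm 125 slope ang 0.746 ctr [-0.0603  0.0703] polar 0.862
```

```bash
ls pics/side_*; python3 - <<'E'
from h import *
f,W=pickle.load(open("pics/sideL.pkl","rb")); g,X=pickle.load(open("pics/wristL.pkl","rb"))
a=cv2.resize(f["image"][255:325,275:370],None,fx=6,fy=6,interpolation=cv2.INTER_CUBIC)
b=g["image"][0:250,0:250]
im=np.zeros((560,790,3),np.uint8); im[:420,:570]=a; im[:250,540:790]=b
cv2.imwrite("pics/ring.png",im)
E
```

```text
pics/side_1240.png
```

View pics/ring.png

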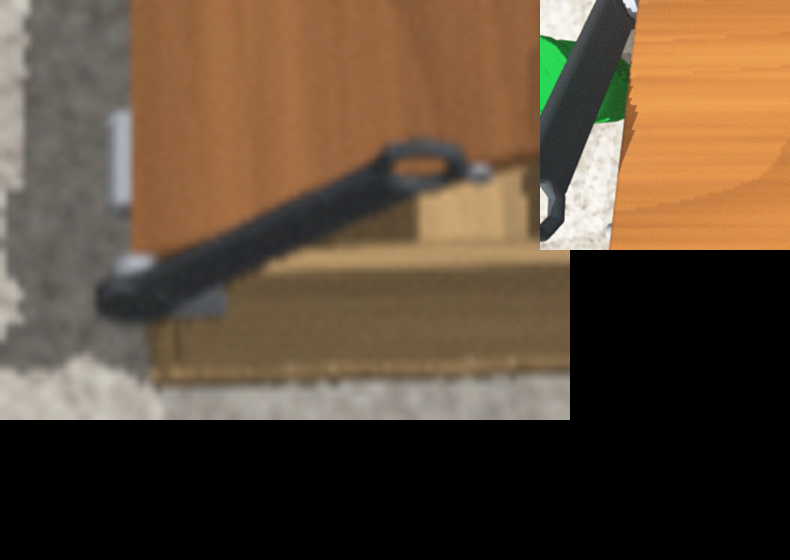

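The side crop puts the ring's hole at about (345.4,281.8) in the full image and the pivot disc at (295.4,304.3). I'll fit the stay angle to these two points.

```bash
python3 - <<'E'
from h import *
c,q=np.cos(.2112),np.sin(.2112);Rb=np.array([[c,-q,0],[q,c,0],[0,0,1]]);h=np.array([.6314,.0093,.106])
f,W=pickle.load(open("pics/sideL.pkl","rb"))
ob=np.array([[345.4,281.8],[295.4,304.3]])
P=lambda th,r,y:px(f,h+Rb@np.array([-r*np.cos(th),y,r*np.sin(th)]))
from scipy.optimize import least_squares
for y in(.130,.132,.134):
    print(y,"pivot pred",P(0,0,y).round(1))
    for th in(.65,.7,.75,.8,.85): print(th,P(th,.13,y).round(1), "rel",(P(th,.13,y)-P(0,0,y)).round(1),"obs rel",ob[0]-ob[1])
# ring hole location from wrist0 (w3): project
g,X=pickle.load(open("pics/w3.pkl","rb"))
# initial side frame dark ring/hole: depth at ring pixels
L=(W-h)@Rb
for (u,v) in((345,277),(341,285),(350,285),(352,281),(339,281)):print(u,v,L[v,u].round(4))
L=(X-h)@Rb
H=g["image"]
for (u,v) in((70,85),(72,105),(85,75),(102,90),(95,125),(85,122)):print("w",u,v,L[v,u].round(4),H[v,u])
E
```

```text
0.13 pivot pred [296.7 302.5]
0.65 [348.5 282.9] rel [ 51.8 -19.6] obs rel [ 50.  -22.5]
0.7 [346.4 281.7] rel [ 49.8 -20.8] obs rel [ 50.  -22.5]
0.75 [344.2 280.6] rel [ 47.5 -22. ] obs rel [ 50.  -22.5]
0.8 [341.8 279.5] rel [ 45.2 -23. ] obs rel [ 50.  -22.5]
0.85 [339.3 278.4] rel [ 42.7 -24.1] obs rel [ 50.  -22.5]
0.132 pivot pred [296.7 303.4]
0.65 [348.6 283.8] rel [ 51.9 -19.6] obs rel [ 50.  -22.5]
0.7 [346.5 282.7] rel [ 49.8 -20.8] obs rel [ 50.  -22.5]
0.75 [344.3 281.5] rel [ 47.6 -21.9] obs rel [ 50.  -22.5]
0.8 [341.9 280.4] rel [ 45.2 -23. ] obs rel [ 50.  -22.5]
0.85 [339.4 279.4] rel [ 42.7 -24. ] obs rel [ 50.  -22.5]
0.134 pivot pred [296.7 304.3]
0.65 [348.6 284.8] rel [ 51.9 -19.5] obs rel [ 50.  -22.5]
0.7 [346.5 283.6] rel [ 49.9 -20.7] obs rel [ 50.  -22.5]
0.75 [344.3 282.5] rel [ 47.7 -21.9] obs rel [ 50.  -22.5]
0.8 [341.9 281.4] rel [ 45.3 -22.9] obs rel [ 50.  -22.5]
0.85 [339.4 280.3] rel [ 42.8 -24. ] obs rel [ 50.  -22.5]
345 277 [-0.0983  0.1076  0.0612]
341 285 [-0.089   0.1346  0.0799]
350 285 [-0.1057  0.138   0.0853]
352 281 [-0.1092  0.1353  0.096 ]
339 281 [-0.0849  0.1358  0.0984]
w 70 85 [-0.0884  0.1312  0.1023] [71 69 64]
w 72 105 [-0.0979  0.1313  0.1036] [75 69 64]
w 85 75 [-0.0826  0.1297  0.0904] [41 42 34]
w 102 90 [-0.0892  0.1291  0.0776] [44 39 43]
w 95 125 [-0.108   0.1297  0.0894] [47 49 48]
w 85 122 [-0.1062  0.1293  0.0987] [44 42 41]
```

```bash
python3 - <<'E'
from h import *
from scipy.optimize import least_squares
c,q=np.cos(.2112),np.sin(.2112);Rb=np.array([[c,-q,0],[q,c,0],[0,0,1]]);h=np.array([.6314,.0093,.106])
for n in("w3","wristL","sideL","w1"):
    o=pickle.load(open(f"pics/{n}.pkl","rb"))
    if n=="w1":
        continue
    f,W=o;L=(W-h)@Rb;V=cv2.cvtColor(f["image"],cv2.COLOR_BGR2HSV)
    r=np.hypot(L[...,0],L[...,2])
    m=(V[...,1]<90)&(V[...,2]<110)&(abs(L[...,1]-.132)<.012)&(r<.155)&(r>.02)&(L[...,2]>.0)&(L[...,0]<-.01)
    P=L[m];r=r[m];a=np.arctan2(P[:,2],-P[:,0])
    for lo,hi in((.03,.06),(.06,.09),(.09,.112),(.114,.15)):
        k=(r>lo)&(r<hi)
        if k.sum()>10:
            t=a[k];perp=r[k]*1000
            print(n,lo,k.sum(),"y",P[k,1].mean().round(4),"mid",round((np.percentile(t,3)+np.percentile(t,97))/2,3),"width mm",round((np.percentile(t,97)-np.percentile(t,3))*perp.mean(),1))
E
```

```text
w3 0.03 386 y 0.1292 mid 0.677 width mm 19.4
w3 0.06 1182 y 0.1298 mid 0.775 width mm 21.2
w3 0.09 1018 y 0.1298 mid 0.768 width mm 20.8
w3 0.114 1768 y 0.1304 mid 0.768 width mm 26.1
wristL 0.03 2137 y 0.1298 mid 0.798 width mm 24.3
wristL 0.06 2631 y 0.1297 mid 0.776 width mm 21.5
wristL 0.09 2088 y 0.1294 mid 0.769 width mm 20.5
wristL 0.114 1249 y 0.1297 mid 0.729 width mm 17.3
sideL 0.03 95 y 0.1364 mid 0.764 width mm 24.2
sideL 0.06 92 y 0.1363 mid 0.764 width mm 19.2
sideL 0.09 75 y 0.1361 mid 0.757 width mm 21.0
sideL 0.114 104 y 0.1349 mid 0.752 width mm 27.7
```

The arm angle comes out consistently at about 0.765 rad, and the lid is at 0.485. Raising by 0.28 more.

Emit:
apply_moves:
  targets:
    - {"hand": 10,"travel": [5.9,0,-6.8],"delta_rot": [0,0,0]}
    - {"hand": 10,"travel": [12.2,0,-13.4],"delta_rot": [0,0,0]}
    - {"hand": 10,"travel": [18.8,0,-19.6],"delta_rot": [0,0,0]}
    - {"hand": 10,"travel": [25.7,0,-25.5],"delta_rot": [0,0,0]}
    - {"hand": 10,"travel": [32.8,0,-31],"delta_rot": [0,0,0]}
    - {"hand": 10,"travel": [37.3,0,-34.1],"delta_rot": [0,0,0]}
    - {"hand": 10,"travel": [37.3,0,-34.1],"delta_rot": [0,0,0]}
    - {"hand": 10,"travel": [37.3,0,-34.1],"delta_rot": [0,0,0]}
    - {"hand": 10,"travel": [37.3,0,-34.1],"delta_rot": [0,0,0]}

```text
t: 13.3
tool_pos: [0.5311, -0.0115, 0.2221]
tool_rot: [-0.0, 0.994, 0.105, 0.002]
contact_force: [-5.3, 0.0, 0.7]
grip_width: 0.0229
grasp_force: 60.5
```

```bash
python3 ang.py; ls pics/side_*
```

```text
13.3 [ 0.53108825 -0.0115375   0.2221388 ] 0.022882088416103726 60.530394315719604 [-5.26298669  0.04818747  0.73295531]
wrist lid 116626 slope ang 0.765 ctr [-0.0804  0.0856] polar 0.817
wrist arm 5365 slope ang 0.732 ctr [-0.0689  0.0738] polar 0.82
side lid 5243 slope ang 0.765 ctr [-0.1     0.1016] polar 0.793
side arm 381 slope ang 0.728 ctr [-0.0702  0.0703] polar 0.786
top lid 1702 slope ang 0.761 ctr [-0.0697  0.0755] polar 0.825
top arm 126 slope ang 0.731 ctr [-0.0648  0.0748] polar 0.857
pics/side_1240.png
pics/side_1330.png
```

View pics/side_1330.png

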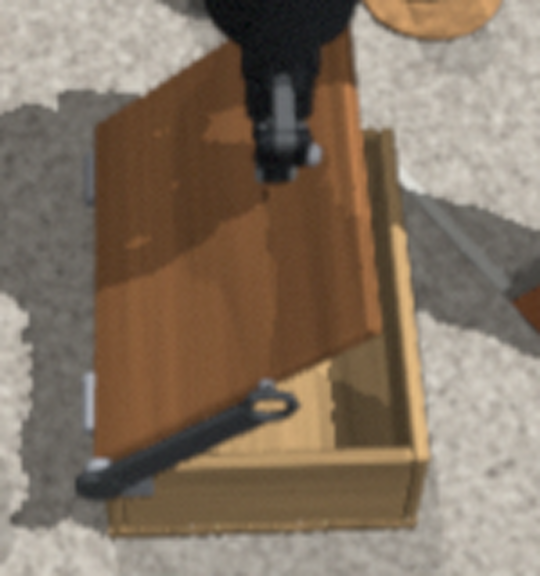

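The lid edge, (97,460) to (378,333), runs parallel to the arm, (97,482) to (270,405), with slopes of 0.452 and 0.445. The knob is still pinched. I'll hold for a moment, then hand in.

Emit:
apply_moves:
  targets:
    - {"hand": 10,"travel": [0,0,0],"delta_rot": [0,0,0]}
    - {"hand": 10,"travel": [0,0,0],"delta_rot": [0,0,0]}
    - {"hand": 10,"travel": [0,0,0],"delta_rot": [0,0,0]}
    - {"hand": 10,"travel": [0,0,0],"delta_rot": [0,0,0]}
    - {"hand": 10,"travel": [0,0,0],"delta_rot": [0,0,0]}
    - {"hand": 10,"travel": [0,0,0],"delta_rot": [0,0,0]}

```text
t: 13.95
tool_pos: [0.531, -0.0116, 0.2221]
tool_rot: [-0.0, 0.995, 0.105, 0.001]
contact_force: [-5.8, -0.2, 1.1]
grip_width: 0.0232
grasp_force: 60.7
```

```bash
python3 -c "
from bench import *
print(hand_in())"
```

```text
the job is handed in; nothing more can be done
None
```

I handed the job in at about 14 s: the jar stands on the coaster, and the gripper is holding the lid at about 0.765 rad, in line with the stay arm by my measurement; the hand-in returned no verdict.

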